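Lid the white alabaster pots

TASK

Three white alabaster pots of different sizes stand open on the carver's bench, their white lids lying about among other things. Put each white lid on the white pot of its own size, plug down and fully home so that it sits flat on the rim, setting it down gently rather than dropping it. Leave the pots upright where they stand, and do not disturb the two amber lids, the green tin or the rasp.

Things in the scene. Friction and masses are not known exactly. Their poses are not given: they have to be found in the camera images.
- lid_small: white alabaster lid, small, loose, lying knob up: round flange 54 mm across, 7 mm thick, over a tapered plug 10 mm deep (26 mm across at its foot, 37 mm at the flange); upright round knob 22 mm across, 26 mm tall on top. Origin: centre of the plug's foot, on the bench at the start; flange at z 10 to 17 mm, knob at 17 to 43 mm. z up; yaw means nothing.
- lid_medium: white alabaster lid, medium, loose, lying knob up: round flange 70 mm across, 7 mm thick, over a tapered plug 10 mm deep (42 mm across at its foot, 53 mm at the flange); upright round knob 22 mm across, 26 mm tall on top. Origin: centre of the plug's foot, on the bench at the start; flange at z 10 to 17 mm, knob at 17 to 43 mm. z up; yaw means nothing.
- lid_large: white alabaster lid, large, loose, lying knob up: round flange 86 mm across, 7 mm thick, over a tapered plug 10 mm deep (58 mm across at its foot, 69 mm at the flange); upright round knob 22 mm across, 26 mm tall on top. Origin: centre of the plug's foot, on the bench at the start; flange at z 10 to 17 mm, knob at 17 to 43 mm. z up; yaw means nothing.
- pot_small: loose open white alabaster pot, small size, standing on the bench, about 0.3 kg: 58 mm across, 40 mm tall, mouth 42 mm across, wall 8 mm, inner floor 8 mm up. Origin: centre of its underside, z up, so the rim is 40 mm above the origin. When the small white lid is fully home its flange lies on this rim and its origin is 30 mm above the pot's origin.
- pot_medium: loose open white alabaster pot, medium size, standing on the bench, about 0.6 kg: 74 mm across, 55 mm tall, mouth 58 mm across, wall 8 mm, inner floor 8 mm up. Origin: centre of its underside, z up, so the rim is 55 mm above the origin. When the medium white lid is fully home its flange lies on this rim and its origin is 45 mm above the pot's origin.
- pot_large: loose open white alabaster pot, large size, standing on the bench, about 0.95 kg: 90 mm across, 70 mm tall, mouth 74 mm across, wall 8 mm, inner floor 8 mm up. Origin: centre of its underside, z up, so the rim is 70 mm above the origin. When the large white lid is fully home its flange lies on this rim and its origin is 60 mm above the pot's origin.
- amber_medium: not to be disturbed: honey-amber alabaster lid, medium, loose, lying knob up: round flange 70 mm across, 7 mm thick, over a tapered plug 10 mm deep (42 mm across at its foot, 53 mm at the flange); upright round knob 22 mm across, 26 mm tall on top. Origin: centre of the plug's foot, on the bench at the start; flange at z 10 to 17 mm, knob at 17 to 43 mm. z up; yaw means nothing.
- amber_large: not to be disturbed: honey-amber alabaster lid, large, loose, lying knob up: round flange 86 mm across, 7 mm thick, over a tapered plug 10 mm deep (58 mm across at its foot, 69 mm at the flange); upright round knob 22 mm across, 26 mm tall on top. Origin: centre of the plug's foot, on the bench at the start; flange at z 10 to 17 mm, knob at 17 to 43 mm. z up; yaw means nothing.
- wax_tin: green tin, 60 mm across and 45 mm tall, standing on the bench; not to be disturbed. Origin: centre of its underside, z up.
- rasp: stone rasp with a pale wooden handle, about 230 mm long, 23 mm high, lying roughly left to right beyond the work; not to be disturbed. Origin: on the bench where blade and handle meet; the blade points along +y, the handle along -y.
Things that resemble listed ones, but are neither listed nor needed, are in the scene too. Leave any black or purple look-alike of the pot_large alone.

How it is judged:
At the end, for the whole second after the job is handed in: Each white lid is on the white pot of its own size: centred within 6 mm, its flange within 3 mm of lying on the rim, lid level within 0.07 rad, pots upright within 0.05 rad, everything released and at rest (horizontal distance between lid_small and pot_small below 0.006 m and z of lid_small in the frame of pot_small between 0.027 and 0.033 m and angle between each of lid_small, lid_medium, lid_large's own z axis and vertical below 0.07 rad and angle between each of pot_small, pot_medium, pot_large's own z axis and vertical below 0.05 rad and linear speed of each of lid_small, pot_small, lid_medium, pot_medium, lid_large, pot_large below 0.02 m/s and horizontal distance between lid_medium and pot_medium below 0.006 m and z of lid_medium in the frame of pot_medium between 0.042 and 0.048 m and horizontal distance between lid_large and pot_large below 0.006 m and z of lid_large in the frame of pot_large between 0.057 and 0.063 m); the robot touches nothing.
It fails at once if a white pot is pushed more than 40 mm from where it stood, or tipped by more than 0.3 rad (distance of any of pot_small, pot_medium, pot_large from where it was at the start of the episode above 0.04 m or angle between any of pot_small, pot_medium, pot_large's own z axis and vertical above 0.3 rad).
It fails at once if an amber lid, the tin or the rasp is moved by more than 25 mm (distance of any of amber_medium, amber_large, wax_tin, rasp from where it was at the start of the episode above 0.025 m).
It fails at once if a white lid is dropped: it moves faster than 0.6 m/s (a free fall of some 18 mm) while the fingers do not touch it ((linear speed of lid_small above 0.6 m/s and contact force between the fingers and lid_small below 0.01 N) or (linear speed of lid_medium above 0.6 m/s and contact force between the fingers and lid_medium below 0.01 N) or (linear speed of lid_large above 0.6 m/s and contact force between the fingers and lid_large below 0.01 N)).
It also fails if it takes over 93 s, if anything falls off the work surface, if the arm or the gripper's body presses on something with over 40 N, if the wrist force passes 120 N, or if a joint passes its speed limit or range.

ROBOT

A 6-joint arm with a two-finger parallel gripper is mounted at the origin on the work surface. World frame = base frame: x ahead of the robot, y to its left, z up, the work surface at z = 0. Lengths are in m, angles in rad, forces in N, time in s.
With the tool pointing down it reaches from about 0.35 to 1 m from the base axis. Payload 7.1 kg.
Tool frame: the origin (TCP) lies at the very end of the fingers, on their centre line; the grasp point (between the pads) lies 19 mm behind it; z points along the fingers, y is the direction in which the jaws open and shut (so a half turn about z gives the same grasp; the last joint's range is limited). The gripper opens to 85 mm and grips with 20 to 120 N. Pads are 22 mm wide; open, the fingers measure 114 mm over their backs; the gripper's body (76 mm by 85 mm) begins 54 mm behind the grasp point. The pads swing forward as they close: fully open they stand 13 mm farther back than shut.
Start: joints at [-1.279, 0.423, 1.63, -0, 1.089, -0.019], TCP at [0.191, -0.595, 0.231] pointing down, gripper open.
Joint ranges: [-3, 3], [-0.9, 2.11], [0.09, 2.58], [-1.31, 4.45], [0.11, 2.69], [-2.54, 2.54]. Speed limits (rad/s): [2.39, 2.39, 3.01, 3.14, 3.14, 3.14].

INTERFACE

Orientations are given as a rotation vector (axis times angle).
In Python, from bench import arm, eyes gives the robot as it stands.
- The arm moves only by the tool send_rows, never from a script. Its argument "steps" is one flat list of numbers, 7 for each row, row after row: the shift along the tool's x, y, z in m, then the turn, a rotation vector about the tool's x, y, z in rad, then the opening, from 0 (shut) to 1 (fully open). A call has 1 to 8 rows; each row shifts and turns the commanded pose from where the row before left it, along the tool's axes as they then stand; what a row does not reach is not made up. A row lasts 1/12 s, in which the tool goes at most 41.7 mm and 7.16 degrees, less where a joint would pass 70% of its speed; a pose out of reach is approached as far as the arm can. A call with a gripper value outside its range is refused whole. The fingers move at their own pace and stop on an object; the grip force is fixed at half the most. Time passes only in rows, so rows that do not move let the fingers close. It gives the time, the measured TCP pose, the force and the opening at its end, in the units of the state.
- arm.sense(): the state, without advancing time (a new reading comes with each control period).
- eyes.snapshot(name): name is "scene" or "side" or "wrist"; returns a dict with "frame" (420x560x3 uint8, red, green, blue), "range_z" (420x560 float32, m along the optical axis (not along the pixel's ray), 0 where there is no reading), "intrinsics" (3x3 intrinsics, pixels), "dist" ([k1, k2, p1, p2, k3] as OpenCV has them; the pictures are not rectified), "rvec" (rotation vector, rad) and "tvec" (3), from world to camera coordinates, as OpenCV has them; the wrist camera has in their place "mount" (4x4, takes a point from camera to tool coordinates, whose origin is the TCP and whose axes are the flange's). Camera axes: x right, y down, z forward; pixel columns grow to the right and rows downward; lengths in m; the calibration is good to about 2 mm. A picture is of the moment at which its call begins: read the wrist's pose just before it.
- arm.close_job(): hands the job in, once; it reports no verdict.
The state is a dict: "time": time; "qpos": joint angles; "joint_velocities": joint speeds; "tau": joint torques, N m; "ee_pos": TCP position; "ee_rot": TCP orientation; "contact_force": force on the tool from outside, world axes, zero at the start; "torque": the same for the moment, N m; "width": finger opening in m.
Only numpy, scipy, OpenCV 4.12 (cv2) and the standard library are available. Lean on these libraries where they do the work, as an engineer would, in place of code of your own. Each camera call takes 0.05 s, during which the arm holds its last target. There are 200 camera calls.

## Working session

There is one attempt and no reset: what is moved stays moved. The work goes in short steps, Python scripts to look and compute and a tool call to move; the robot and the scene stay as the last step left them, time stands still between calls to the robot, and variables do not carry over. Pictures are saved under pics/ and viewed, on a budget of 14 in all, crops included, one or two more only if the job needs it, and the job is handed in when it is done.

Besides the shell and the picture viewer there is one more tool, called after "Call:" as a command line: name --argument value ..., lists and objects as JSON in quotes. send_rows: Moves the arm, as the interface text tells. Its arguments: {"type":"object","properties":{"steps":{"type":"array"}},"required":["steps"]}

```bash
mkdir -p pics; cat > h.py <<'E'
import numpy as np, cv2
from bench import arm, eyes
from scipy.spatial.transform import Rotation as R
def snap(n):
    s=arm.sense(); d=eyes.snapshot(n)
    if 'mount' in d:
        T=np.eye(4);T[:3,:3]=R.from_rotvec(s['ee_rot']).as_matrix();T[:3,3]=s['ee_pos'];d['T']=T@d['mount']
    else:
        T=np.eye(4);T[:3,:3]=cv2.Rodrigues(np.array(d['rvec'],float))[0];T[:3,3]=np.ravel(d['tvec']);d['T']=np.linalg.inv(T)
    return d
def cloud(d):  # world points HxWx3
    h,w=d['range_z'].shape
    u,v=np.meshgrid(np.arange(w),np.arange(h))
    p=np.stack([u,v],-1).reshape(-1,1,2).astype(np.float64)
    n=cv2.undistortPoints(p,np.array(d['intrinsics'],float),np.array(d['dist'],float)).reshape(h,w,2)
    z=d['range_z'][...,None].astype(float)
    c=np.concatenate([n*z,z],-1)
    P=c@d['T'][:3,:3].T+d['T'][:3,3]; P[d['range_z']==0]=np.nan
    return P
def save(d,n): cv2.imwrite('pics/'+n,cv2.cvtColor(d['frame'],cv2.COLOR_RGB2BGR))
E
python3 - <<'E'
from h import *
s=arm.sense();print({k:np.round(v,3) for k,v in s.items()})
for n in ('scene','side','wrist'):
    d=snap(n);save(d,n+'0.png');print(n,d['T'][:3,3].round(3), d['T'][:3,2].round(2)); np.savez(n+'0.npz',P=cloud(d),f=d['frame'])
E
```

```text
{'time': np.float64(0.0), 'qpos': array([-1.279,  0.424,  1.631, -0.   ,  1.089, -0.019]), 'joint_velocities': array([ 0.001,  0.   , -0.001,  0.001, -0.   ,  0.   ]), 'tau': array([ 1.0000e-03, -5.5738e+01, -2.8174e+01,  0.0000e+00,  7.0000e-03,
       -0.0000e+00]), 'ee_pos': array([ 0.191, -0.595,  0.231]), 'ee_rot': array([-3.102, -0.486,  0.   ]), 'contact_force': array([0.123, 0.114, 0.339]), 'torque': array([-0.019,  0.007,  0.   ]), 'width': np.float64(0.086)}
scene [ 1.48  -0.402  0.958] [-0.71  0.23 -0.66]
side [0.269 0.83  0.586] [ 0.21 -0.83 -0.51]
wrist [ 0.261 -0.572  0.373] [-0.27 -0.09 -0.96]
```

View pics/scene0.png

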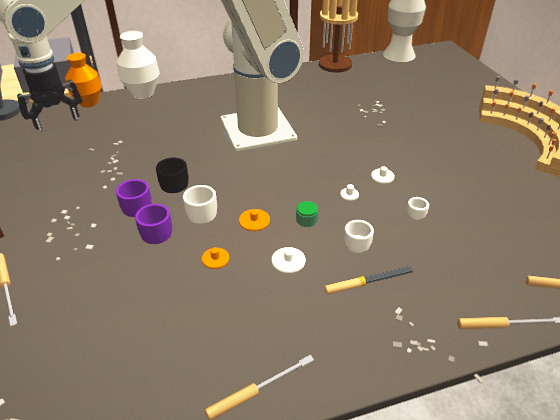

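View pics/side0.png

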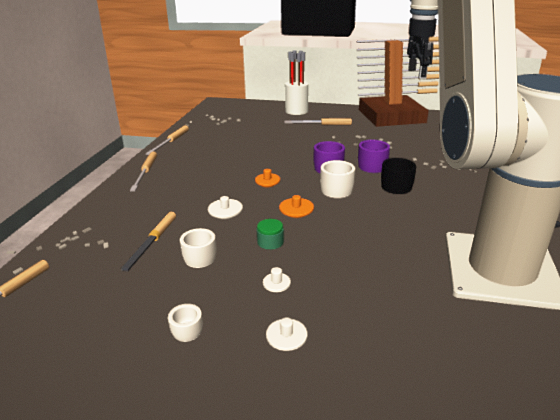

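Scene view: white pots are at about (200,204) large, (359,236) medium and (418,208) small. White lids are at (289,258), (350,191) and (383,174), amber lids at (254,219) and (215,258), the tin at (307,213) and the rasp at (370,280). Next I'll measure them from both views.

```bash
cat > det.py <<'E'
from h import *
def circ(p):
    A=np.c_[2*p,np.ones(len(p))];s=np.linalg.lstsq(A,(p**2).sum(1),rcond=None)[0]
    return s[:2],np.sqrt(s[2]+s[:2]@s[:2])
def masks(f):
    hsv=cv2.cvtColor(f,cv2.COLOR_RGB2HSV);H,S,V=[hsv[...,i].astype(int) for i in range(3)]
    return {'white':(S<70)&(V>110),'amber':(H>8)&(H<25)&(S>150)&(V>120),'green':(H>45)&(H<85)&(S>100)}
def find(P,f):
    out=[]
    for c,m in masks(f).items():
        m=m&(P[...,2]>0.006)&(P[...,2]<0.09)&(P[...,0]>.25)&(P[...,0]<1.1)&(abs(P[...,1])<.6)
        n,L,st,_=cv2.connectedComponentsWithStats(m.astype(np.uint8))
        for i in range(1,n):
            if st[i,4]<60: continue
            q=P[L==i];zt=np.percentile(q[:,2],97)
            mn,mx=q.min(0),q.max(0)
            if zt<.03 or (mx-mn)[:2].max()>.2: continue
            islid=abs((q[:,2]>.022).mean())<.6 and zt<.047 and c!='green'
            band=q[(q[:,2]>.011)&(q[:,2]<.020)] if islid else q[q[:,2]>zt-.006]
            hull=cv2.convexHull(band[:,:2].astype(np.float32))[:,0]
            (a,b),r=cv2.minEnclosingCircle(hull)
            k=q[q[:,2]>.036] if islid else q[:1]
            print(c,'lid' if islid else 'pot',st[i,:2]+st[i,2:4]//2,st[i,4],'c',np.round([a,b],4),'dia',round(2*r,4),'fit',circ(hull.astype(float))[0].round(4),'ztop',round(zt,4),'knob',((k.min(0)+k.max(0))/2)[:2].round(4))
if __name__=='__main__':
    for n in ('scene','side'):
        z=np.load(n+'0.npz');print(n);find(z['P'],z['f'])
E
python3 det.py
```

```text
scene
white lid [383 175] 291 c [0.399  0.2798] dia 0.0756 fit [0.4001 0.28  ] ztop 0.0434 knob [0.4005 0.2785]
white pot [200 204] 1047 c [ 0.3837 -0.2741] dia 0.0943 fit [ 0.3838 -0.2738] ztop 0.071 knob [ 0.3386 -0.2735]
white lid [349 192] 216 c [0.4489 0.1487] dia 0.0556 fit [0.4489 0.1495] ztop 0.0444 knob [0.447  0.1506]
white pot [418 208] 395 c [0.5739 0.2981] dia 0.0618 fit [0.574  0.2984] ztop 0.0424 knob [0.5475 0.2975]
white pot [359 236] 777 c [0.6319 0.0911] dia 0.0772 fit [0.6319 0.0916] ztop 0.0572 knob [0.5944 0.0889]
white lid [289 260] 691 c [ 0.6396 -0.1048] dia 0.0893 fit [ 0.6408 -0.1038] ztop 0.0422 knob [ 0.6399 -0.1043]
amber lid [254 220] 548 c [ 0.4688 -0.1427] dia 0.0904 fit [ 0.468  -0.1435] ztop 0.0423 knob [ 0.4691 -0.1446]
amber lid [215 258] 460 c [ 0.5765 -0.2775] dia 0.0739 fit [ 0.5764 -0.2771] ztop 0.0433 knob [ 0.5753 -0.2779]
green pot [307 212] 306 c [ 0.4991 -0.0017] dia 0.0601 fit [ 0.4996 -0.0016] ztop 0.0484 knob [ 4.728e-01 -2.000e-04]
side
white pot [337 178] 1074 c [ 0.3841 -0.2751] dia 0.0948 fit [ 0.384  -0.2732] ztop 0.0687 knob [ 0.
[... 192 characters left out ...]
.0925] ztop 0.0541 knob [0.6427 0.0567]
white lid [276 279] 484 c [0.4474 0.1513] dia 0.0554 fit [0.4478 0.1513] ztop 0.0415 knob [0.4472 0.1509]
white pot [185 322] 987 c [0.5711 0.299 ] dia 0.0621 fit [0.5728 0.2999] ztop 0.0398 knob [0.5909 0.2758]
white lid [286 334] 1035 c [0.3984 0.2817] dia 0.0717 fit [0.3986 0.282 ] ztop 0.0406 knob [0.3985 0.2826]
amber lid [267 177] 294 c [ 0.578  -0.2759] dia 0.072 fit [ 0.5767 -0.2754] ztop 0.041 knob [ 0.5783 -0.2738]
amber lid [296 206] 551 c [ 0.4705 -0.1432] dia 0.0898 fit [ 0.4687 -0.1422] ztop 0.0407 knob [ 0.4682 -0.142 ]
green pot [270 233] 623 c [4.991e-01 2.000e-04] dia 0.0593 fit [4.985e-01 4.000e-04] ztop 0.0447 knob [ 0.5142 -0.0217]
```

Both views agree to within about 2 mm and the diameters match the given sizes. Lid positions:
- Large: (0.640, -0.104)
- Medium: (0.399, 0.281)
- Small: (0.448, 0.151)

Pot positions:
- Large: (0.384, -0.274)
- Medium: (0.631, 0.092)
- Small: (0.573, 0.299)

I'll first turn the tool to world yaw 0, so that tool x, y, z equal world x, -y, -z, then go above the large lid.

Call:
send_rows --steps '[0,0,0,0,0,0.1036,0.6,0,0,0,0,0,0.1036,0.6,0,0,0,0,0,0.1036,0.6,0.0215,-0.0235,0,0,0,0,0.6,0.0215,-0.0235,0,0,0,0,0.6,0.0215,-0.0235,0,0,0,0,0.6,0.0215,-0.0235,0,0,0,0,0.6,0.0215,-0.0235,0,0,0,0,0.6]'

```text
time: 0.82
ee_pos: [0.2992, -0.4762, 0.2311]
ee_rot: [-3.141, 0.001, 0.0]
contact_force: [0.3, 0.5, -0.1]
width: 0.0511
```

Call:
send_rows --steps '[0.0215,-0.0235,0,0,0,0,0.6,0.0215,-0.0235,0,0,0,0,0.6,0.0215,-0.0235,0,0,0,0,0.6,0.0215,-0.0235,0,0,0,0,0.6,0.0215,-0.0235,0,0,0,0,0.6,0.0215,-0.0235,0,0,0,0,0.6,0.0215,-0.0235,0,0,0,0,0.6,0.0215,-0.0235,0,0,0,0,0.6]'

```text
time: 1.48
ee_pos: [0.4714, -0.2881, 0.2312]
ee_rot: [-3.141, 0.0, 0.0]
contact_force: [0.3, -0.6, -0.3]
width: 0.0514
```

Call:
send_rows --steps '[0.0215,-0.0235,0,0,0,0,0.6,0.0215,-0.0235,0,0,0,0,0.6,0.0215,-0.0235,0,0,0,0,0.6,0.0215,-0.0235,0.01,0,0,0,0.6,0.0215,-0.0235,0.02,0,0,0,0.6,0.0215,-0.0235,0.02,0,0,0,0.6,0.0215,-0.0235,0.02,0,0,0,0.6,0.01,-0.01,0.01,0,0,0,0.6]'

```text
time: 2.15
ee_pos: [0.632, -0.112, 0.1487]
ee_rot: [-3.14, -0.003, 0.003]
contact_force: [-0.0, -0.4, -0.3]
width: 0.0511
```

Call:
send_rows --steps '[0,0,0,0,0,0,0.6,0,0,0,0,0,0,0.6]'

```text
time: 2.32
ee_pos: [0.6306, -0.1147, 0.1505]
ee_rot: [-3.142, -0.002, 0.003]
contact_force: [-0.2, -0.8, -0.5]
width: 0.0512
```

```bash
python3 - <<'E'
from h import *; from det import find
d=snap('wrist');save(d,'w1.png');find(cloud(d),d['frame'])
s=arm.sense();print(s['ee_pos'],s['ee_rot'])
E
```

```text
white lid [269 191] 9293 c [ 0.6379 -0.1049] dia 0.0862 fit [ 0.6381 -0.1048] ztop 0.043 knob [ 0.6379 -0.1048]
white pot [ 21 219] 2157 c [0.6277 0.0845] dia 0.0715 fit [0.629  0.0888] ztop 0.0558 knob [0.6626 0.0788]
amber lid [476 267] 4660 c [ 0.5747 -0.2788] dia 0.0708 fit [ 0.5743 -0.2783] ztop 0.043 knob [ 0.5743 -0.2778]
[ 0.63067697 -0.1155286   0.1514019 ] [ 3.14136401e+00  4.59041729e-04 -1.22144375e-03]
```

View pics/w1.png

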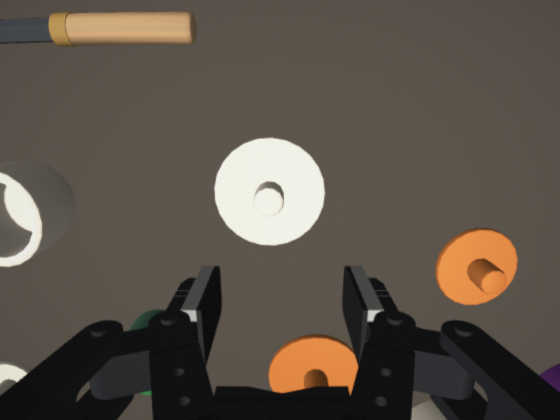

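The wrist view shows the large lid at (269,191), 86 mm across. I'll descend on its knob and grip.

Call:
send_rows --steps '[0.0075,-0.0105,0,0,0,0,0.6,0,0,0.03,0,0,0,0.6,0,0,0.03,0,0,0,0.6,0,0,0.03,0,0,0,0.6,0,0,0.025,0,0,0,0.6,0,0,0.014,0,0,0,0.6,0,0,0,0,0,0,0.6,0,0,0,0,0,0,0.6]'

```text
time: 3.03
ee_pos: [0.6389, -0.105, 0.0229]
ee_rot: [3.142, -0.001, 0.0]
contact_force: [0.6, -0.5, 0.1]
width: 0.0512
```

Call:
send_rows --steps '[0,0,0,0,0,0,0,0,0,0,0,0,0,0,0,0,0,0,0,0,0,0,0,0,0,0,0,0,0,0,0,0,0,0,0,0,0,0,0,0,0,0]'

```text
time: 3.53
ee_pos: [0.6401, -0.1049, 0.0246]
ee_rot: [3.141, 0.0, 0.005]
contact_force: [-1.6, -0.6, 6.0]
width: 0.0198
```

Gripped. Now lift and carry to the large pot.

Call:
send_rows --steps '[0,0,-0.01,0,0,0,0,0,0,-0.02,0,0,0,0,0,0,-0.03,0,0,0,0,0,0,-0.03,0,0,0,0,-0.01,0.007,-0.03,0,0,0,0,-0.02,0.013,-0.01,0,0,0,0,-0.02,0.013,-0.01,0,0,0,0,-0.02,0.013,0,0,0,0,0]'

```text
time: 4.2
ee_pos: [0.5693, -0.1511, 0.166]
ee_rot: [3.14, 0.001, 0.008]
contact_force: [0.7, -0.3, -1.9]
width: 0.0198
```

Call:
send_rows --steps '[-0.02,0.013,0,0,0,0,0,-0.02,0.013,0,0,0,0,0,-0.02,0.013,0,0,0,0,0,-0.02,0.013,0,0,0,0,0,-0.02,0.013,0,0,0,0,0,-0.02,0.013,0,0,0,0,0,-0.01,0.007,0,0,0,0,0,0,0,0,0,0,0,0]'

```text
time: 4.87
ee_pos: [0.4369, -0.2364, 0.1631]
ee_rot: [3.141, -0.003, -0.0]
contact_force: [0.3, 0.2, -2.1]
width: 0.0198
```

```bash
cat > w.py <<'E'
import sys
from h import *; from det import find
d=snap('wrist');save(d,sys.argv[1]);find(cloud(d),d['frame'])
s=arm.sense();print(s['time'],s['ee_pos'].round(4) if hasattr(s['ee_pos'],'round') else s['ee_pos'],s['ee_rot'],s['width'])
E
python3 w.py w2.png
```

```text
white pot [380 283] 1707 c [ 0.3874 -0.3033] dia 0.0671 fit [ 0.3837 -0.2814] ztop 0.0707 knob [ 0.4202 -0.2969]
amber lid [341  32] 5047 c [ 0.5734 -0.2789] dia 0.0693 fit [ 0.5728 -0.2791] ztop 0.0435 knob [ 0.5704 -0.279 ]
amber lid [168 162] 8575 c [ 0.4657 -0.1454] dia 0.0859 fit [ 0.4658 -0.1453] ztop 0.0429 knob [ 0.4661 -0.1454]
green pot [ 18 129] 644 c [ 0.4919 -0.0259] dia 0.03 fit [ 0.4952 -0.0103] ztop 0.0433 knob [ 0.5199 -0.021 ]
4.9167 [ 0.4383 -0.236   0.1632] [ 3.14122443e+00 -3.20043954e-03  1.57354720e-03] 0.019902901845980862
```

View pics/w2.png

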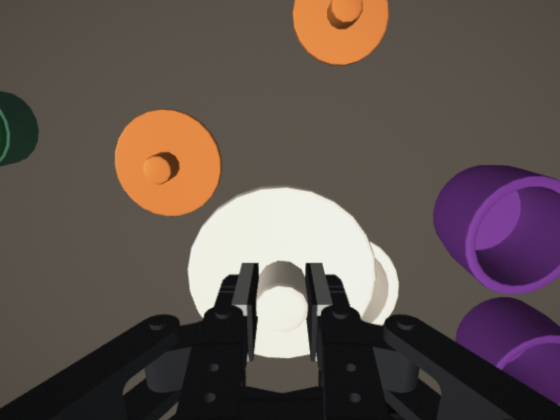

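Call:
send_rows --steps '[-0.018,0.0127,0.01,0,0,0,0,-0.018,0.0127,0.01,0,0,0,0,-0.018,0.0127,0.01,0,0,0,0,0,0,0,0,0,0,0,0,0,0,0,0,0,0]'

```text
time: 5.33
ee_pos: [0.3849, -0.2736, 0.1322]
ee_rot: [-3.141, 0.002, 0.0]
contact_force: [1.1, 0.3, -1.8]
width: 0.0195
```

```bash
cat > held.py <<'E'
import sys
from h import *; from det import masks,circ
# centre of the held lid (flange top near TCP z-off) per camera, cylinder radius r (mm) 
off=float(sys.argv[2]); tag=sys.argv[1]
s=arm.sense();t=np.array(s['ee_pos']);print(s['time'],'tcp',t.round(4),np.round(s['ee_rot'],4),s['width'])
for n in ('scene','side','wrist'):
    d=snap(n);P=cloud(d);save(d,n+tag+'.png')
    m=masks(d['frame'])['white']&(abs(P[...,2]-(t[2]-off))<.006)&(np.hypot(P[...,0]-t[0],P[...,1]-t[1])<.055)
    q=P[m];hull=cv2.convexHull(q[:,:2].astype(np.float32))[:,0];(a,b),r=cv2.minEnclosingCircle(hull)
    A=np.c_[q[:,:2],np.ones(len(q))];top=abs(q[:,2]-np.percentile(q[:,2],80))<.003
    pl=np.linalg.lstsq(A[top],q[top,2],rcond=None)[0][:2]
    print(n,m.sum(),'c',np.round([a,b],4),'dia',round(2*r,4),'fit',circ(hull.astype(float))[0].round(4),'z',np.percentile(q[:,2],[5,50,95]).round(4),'slope',pl.round(3))
E
python3 held.py A 0.008
```

```text
5.3333 tcp [ 0.3849 -0.2736  0.1322] [-3.1411e+00  2.1000e-03  1.0000e-04] 0.019463462133120158
scene 390 c [ 0.3845 -0.271 ] dia 0.0918 fit [ 0.386  -0.2713] z [0.1198 0.1241 0.1275] slope [ 0.007 -0.003]
side 334 c [ 0.3875 -0.2681] dia 0.0889 fit [ 0.3865 -0.2696] z [0.1199 0.1231 0.125 ] slope [-0.004 -0.005]
wrist 15803 c [ 0.384  -0.2734] dia 0.0861 fit [ 0.3842 -0.2734] z [0.1241 0.1252 0.1262] slope [-0.001  0.001]
```

All three cameras say to shift about (-2.5, -3) mm. I'll shift and descend to just above the rim, then lower slowly.

Call:
send_rows --steps '[-0.0025,0.003,0.01,0,0,0,0,0,0,0.015,0,0,0,0,0,0,0.009,0,0,0,0,0,0,0.003,0,0,0,0,0,0,0.003,0,0,0,0,0,0,0,0,0,0,0]'

```text
time: 5.98
ee_pos: [0.3821, -0.2764, 0.0918]
ee_rot: [-3.141, -0.0, 0.001]
contact_force: [0.2, 0.4, -1.8]
width: 0.0196
```

Call:
send_rows --steps '[0,0,0.003,0,0,0,0,0,0,0.002,0,0,0,0,0,0,0.001,0,0,0,0,0,0,0,0,0,0,0]'

```text
time: 6.32
ee_pos: [0.3821, -0.2766, 0.0863]
ee_rot: [3.142, -0.0, 0.0]
contact_force: [0.2, 0.6, -2.0]
width: 0.0195
```

Call:
send_rows --steps '[0,0,0.0012,0,0,0,0,0,0,0.001,0,0,0,0,0,0,0,0,0,0,0]'

```text
time: 6.57
ee_pos: [0.3823, -0.2767, 0.0846]
ee_rot: [3.141, 0.0, 0.0]
contact_force: [-1.8, 1.0, 4.1]
width: 0.0197
```

```bash
python3 held.py B 0.007; python3 -c "
from h import *;print(arm.sense()['contact_force'])"
```

```text
6.5667 tcp [ 0.3823 -0.2767  0.0846] [3.1414e+00 0.0000e+00 4.0000e-04] 0.019672455828161624
scene 376 c [ 0.3851 -0.2741] dia 0.0904 fit [ 0.3845 -0.2746] z [0.0732 0.0766 0.0795] slope [0.002 0.005]
side 323 c [ 0.3812 -0.2732] dia 0.0903 fit [ 0.3826 -0.2736] z [0.073  0.075  0.0777] slope [ 0.002 -0.004]
wrist 15839 c [ 0.3806 -0.2759] dia 0.0873 fit [ 0.3806 -0.2763] z [0.0758 0.0769 0.0779] slope [0.001 0.   ]
[-0.9344798   0.3595577   5.77306604]
```

Home: flange top at 77 mm, about 6 N of contact. Release, raise, and go over to the small lid.

Call:
send_rows --steps '[0,0,0,0,0,0,0.2,0,0,0,0,0,0,0.35,0,0,0,0,0,0,0.5,0,0,0,0,0,0,0.5,0,0,0,0,0,0,0.5,0,0,-0.01,0,0,0,0.5,0,0,-0.025,0,0,0,0.5,0,0,-0.025,0,0,0,0.5]'

```text
time: 7.38
ee_pos: [0.3815, -0.2761, 0.1446]
ee_rot: [-3.14, 0.0, 0.003]
contact_force: [0.4, -2.0, 0.3]
width: 0.0426
```

Call:
send_rows --steps '[0,-0.01,-0.025,0,0,0,0.5,0.005,-0.03,0,0,0,0,0.5,0.005,-0.03,0,0,0,0,0.5,0.005,-0.03,0,0,0,0,0.5,0.005,-0.03,0,0,0,0,0.5,0.005,-0.03,0,0,0,0,0.5,0.005,-0.03,0,0,0,0,0.5,0.005,-0.03,0,0,0,0,0.5]'

```text
time: 8.05
ee_pos: [0.4172, -0.0552, 0.1699]
ee_rot: [3.141, -0.0, 0.001]
contact_force: [0.3, 0.8, -0.2]
width: 0.0427
```

Call:
send_rows --steps '[0.005,-0.03,0,0,0,0,0.5,0.005,-0.03,0,0,0,0,0.5,0.005,-0.03,0,0,0,0,0.5,0.005,-0.03,0,0,0,0,0.5,0.005,-0.03,0,0,0,0,0.5,0.005,-0.03,0,0,0,0,0.5,0,-0.016,0,0,0,0,0.5,0,0,0,0,0,0,0.5]'

```text
time: 8.72
ee_pos: [0.4477, 0.1421, 0.1699]
ee_rot: [-3.141, -0.005, -0.002]
contact_force: [-0.2, -0.4, -0.6]
width: 0.0428
```

```bash
python3 w.py w3.png
```

```text
white pot [62 39] 3889 c [0.5708 0.2985] dia 0.0586 fit [0.5703 0.2984] ztop 0.0412 knob [0.5948 0.3125]
white pot [340   2] 68 c [0.5923 0.0985] dia 0.0053 fit [0.5918 0.0986] ztop 0.035 knob [0.5988 0.1072]
white lid [274 199] 3147 c [0.4451 0.149 ] dia 0.0542 fit [0.4453 0.1491] ztop 0.0435 knob [0.4455 0.1491]
white lid [126 252] 4266 c [0.3966 0.2802] dia 0.0706 fit [0.3964 0.2801] ztop 0.0431 knob [0.3971 0.2796]
green pot [476 142] 4749 c [ 0.4961 -0.0021] dia 0.0576 fit [ 0.4962 -0.0021] ztop 0.0462 knob [ 0.5247 -0.0014]
8.7667 [0.4472 0.1406 0.1696] [-3.14150088e+00 -4.80810382e-03 -7.80019314e-04] 0.042851250077053496
```

Call:
send_rows --steps '[-0.0012,-0.0085,0.01,0,0,0,0.5,0,0,0.03,0,0,0,0.5,0,0,0.03,0,0,0,0.5,0,0,0.03,0,0,0,0.5,0,0,0.03,0,0,0,0.5,0,0,0.0155,0,0,0,0.5,0,0,0,0,0,0,0.5,0,0,0,0,0,0,0.3]'

```text
time: 9.43
ee_pos: [0.445, 0.1469, 0.0228]
ee_rot: [3.141, -0.002, -0.004]
contact_force: [-0.3, -0.5, 0.0]
width: 0.032
```

Call:
send_rows --steps '[0,0,0,0,0,0,0,0,0,0,0,0,0,0,0,0,0,0,0,0,0,0,0,0,0,0,0,0,0,0,0,0,0,0,0,0,0,-0.005,0,0,0,0,0,0,-0.02,0,0,0,0,0,0,-0.025,0,0,0,0]'

```text
time: 10.1
ee_pos: [0.4446, 0.1475, 0.0734]
ee_rot: [3.141, 0.0, -0.005]
contact_force: [-0.7, 0.6, -1.0]
width: 0.0196
```

Call:
send_rows --steps '[0,0,-0.02,0,0,0,0,0.02,-0.024,-0.01,0,0,0,0,0.02,-0.024,0,0,0,0,0,0.02,-0.024,0,0,0,0,0,0.02,-0.024,0,0,0,0,0,0.02,-0.024,0,0,0,0,0,0.02,-0.024,0,0,0,0,0,0.007,-0.006,0,0,0,0,0]'

```text
time: 10.77
ee_pos: [0.5758, 0.3015, 0.1047]
ee_rot: [-3.139, -0.002, -0.006]
contact_force: [0.3, -0.1, 0.4]
width: 0.0197
```

Call:
send_rows --steps '[0,0,0,0,0,0,0,0,0,0,0,0,0,0]'

```text
time: 10.93
ee_pos: [0.5721, 0.2975, 0.1034]
ee_rot: [3.141, 0.001, -0.002]
contact_force: [-0.2, -0.0, -1.4]
width: 0.0197
```

```bash
sed -i 's/<.055/<float(sys.argv[3])/' held.py; python3 held.py C 0.007 0.036
```

```text
10.9333 tcp [0.5721 0.2975 0.1034] [ 3.1408e+00  9.0000e-04 -1.9000e-03] 0.019698401089964672
scene 139 c [0.5756 0.2967] dia 0.0563 fit [0.5748 0.297 ] z [0.0914 0.0959 0.0987] slope [ 0.02  -0.004]
side 392 c [0.5719 0.2987] dia 0.0555 fit [0.5722 0.2993] z [0.0917 0.0943 0.0979] slope [-0.006  0.008]
wrist 4466 c [0.5708 0.2974] dia 0.0544 fit [0.5708 0.2975] z [0.0941 0.0961 0.0975] slope [-0.014  0.019]
```

Call:
send_rows --steps '[-0.0005,-0.001,0.012,0,0,0,0,0,0,0.015,0,0,0,0,0,0,0.01,0,0,0,0,0,0,0.003,0,0,0,0,0,0,0.003,0,0,0,0,0,0,0.003,0,0,0,0,0,0,0.001,0,0,0,0,0,0,0,0,0,0,0]'

```text
time: 11.75
ee_pos: [0.5725, 0.2989, 0.0567]
ee_rot: [-3.142, 0.0, -0.0]
contact_force: [-0.6, -0.4, -0.7]
width: 0.0196
```

Call:
send_rows --steps '[0,0,0.0012,0,0,0,0,0,0,0.0008,0,0,0,0,0,0,0,0,0,0,0]'

```text
time: 12.0
ee_pos: [0.5725, 0.2989, 0.0548]
ee_rot: [-3.141, -0.0, -0.0]
contact_force: [-0.4, -0.4, -0.9]
width: 0.0198
```

```bash
python3 held.py D 0.007 0.036
```

```text
12.0 tcp [0.5725 0.2989 0.0548] [-3.1415e+00 -0.0000e+00 -5.0000e-04] 0.01976435870191927
scene 142 c [0.5774 0.298 ] dia 0.0564 fit [0.5761 0.298 ] z [0.0427 0.0474 0.0513] slope [ 0.024 -0.01 ]
side 373 c [0.5736 0.3011] dia 0.0547 fit [0.5729 0.3014] z [0.043  0.0464 0.0485] slope [0.008 0.016]
wrist 4464 c [0.5719 0.2998] dia 0.054 fit [0.5719 0.2998] z [0.0456 0.0476 0.049 ] slope [-0.011  0.02 ]
```

Call:
send_rows --steps '[0,0,0.001,0,0,0,0,0,0,0.0006,0,0,0,0,0,0,0,0,0,0,0]'

```text
time: 12.4
ee_pos: [0.5728, 0.299, 0.0543]
ee_rot: [-3.141, -0.0, -0.001]
contact_force: [-3.1, -0.4, 8.7]
width: 0.0198
```

Seated with 8.7 N. Release and go over to the medium lid.

Call:
send_rows --steps '[0,0,0,0,0,0,0.2,0,0,0,0,0,0,0.35,0,0,0,0,0,0,0.5,0,0,0,0,0,0,0.5,0,0,0,0,0,0,0.5,0,0,-0.01,0,0,0,0.5,0,0,-0.025,0,0,0,0.5,0,0,-0.03,0,0,0,0.5]'

```text
time: 13.07
ee_pos: [0.571, 0.2982, 0.1172]
ee_rot: [3.14, 0.0, -0.006]
contact_force: [-0.4, 1.2, 0.6]
width: 0.0428
```

Call:
send_rows --steps '[0,0,-0.03,0,0,0,0.5,-0.03,0.003,-0.02,0,0,0,0.5,-0.03,0.003,0,0,0,0,0.5,-0.03,0.003,0,0,0,0,0.5,-0.03,0.003,0,0,0,0,0.5,-0.03,0.003,0,0,0,0,0.5,-0.02,0.003,0,0,0,0,0.5,-0.006,0.003,0,0,0,0,0.5]'

```text
time: 13.73
ee_pos: [0.3933, 0.2771, 0.1684]
ee_rot: [3.141, 0.002, -0.003]
contact_force: [0.2, -0.3, -0.6]
width: 0.0425
```

Call:
send_rows --steps '[0,0,0,0,0,0,0.5,0,0,0,0,0,0,0.5]'

```text
time: 13.9
ee_pos: [0.3975, 0.2784, 0.1688]
ee_rot: [-3.141, -0.0, -0.003]
contact_force: [-0.0, 0.8, 0.4]
width: 0.0424
```

```bash
python3 w.py w4.png; python3 - <<'E'
from h import *; d=snap('side');save(d,'side_c.png')
E
```

```text
Traceback (most recent call last):
  File "w.py", line 3, in <module>
    d=snap('wrist');save(d,sys.argv[1]);find(cloud(d),d['frame'])
                                        ~~~~^^^^^^^^^^^^^^^^^^^^^
  File "det.py", line 23, in find
    print(c,'lid' if islid else 'pot',st[i,:2]+st[i,2:4]//2,st[i,4],'c',np.round([a,b],4),'dia',round(2*r,4),'fit',circ(hull.astype(float))[0].round(4),'ztop',round(zt,4),'knob',((k.min(0)+k.max(0))/2)[:2].round(4))
                                                                                                                                                                                    ~~~~~^^^
ValueError: zero-size array to reduction operation minimum which has no identity
```

View pics/side_c.png

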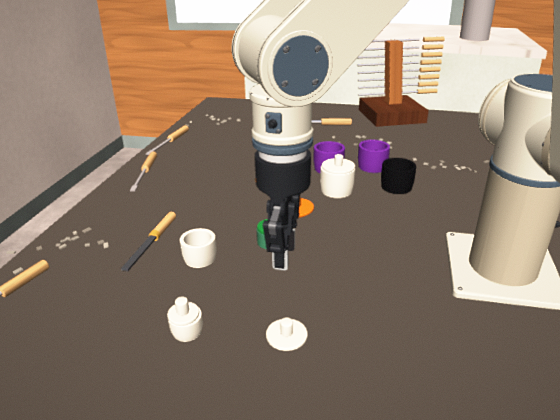

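The side view shows the large and small lids seated on their pots and the medium lid at (287,333). I'll fix the script's print and measure the medium lid.

```bash
sed -i "s/k=q\[q\[:,2\]>.036\] if islid else q\[:1\]/k=q[q[:,2]>.036] if islid and (q[:,2]>.036).any() else q[:1]/" det.py; python3 w.py w4.png
```

```text
white pot [254   4] 225 c [0.5432 0.2989] dia 0.019 fit [0.5648 0.2986] ztop 0.0343 knob [0.5466 0.3141]
white lid [280 199] 5381 c [0.3962 0.2805] dia 0.0703 fit [0.3963 0.2804] ztop 0.0431 knob [0.3965 0.2801]
14.05 [0.3979 0.2783 0.1683] [-3.14090620e+00  9.68246720e-04 -1.70510477e-03] 0.04277574956826946
```

Call:
send_rows --steps '[-0.0007,-0.002,0.01,0,0,0,0.5,0,0,0.03,0,0,0,0.5,0,0,0.03,0,0,0,0.5,0,0,0.03,0,0,0,0.5,0,0,0.03,0,0,0,0.5,0,0,0.0145,0,0,0,0.5,0,0,0,0,0,0,0.5,0,0,0,0,0,0,0.3]'

```text
time: 14.72
ee_pos: [0.3954, 0.2795, 0.0223]
ee_rot: [3.14, -0.001, -0.003]
contact_force: [1.0, 0.9, -0.2]
width: 0.0321
```

Call:
send_rows --steps '[0,0,0,0,0,0,0,0,0,0,0,0,0,0,0,0,0,0,0,0,0,0,0,0,0,0,0,0,0,0,0,0,0,0,0,0,0,-0.005,0,0,0,0,0,0,-0.02,0,0,0,0,0,0,-0.025,0,0,0,0]'

```text
time: 15.38
ee_pos: [0.3946, 0.2791, 0.0732]
ee_rot: [3.14, -0.0, -0.005]
contact_force: [1.2, 0.8, -1.4]
width: 0.0201
```

Call:
send_rows --steps '[0,0,-0.03,0,0,0,0,0.0235,0.019,-0.025,0,0,0,0,0.0235,0.019,0,0,0,0,0,0.0235,0.019,0,0,0,0,0,0.0235,0.019,0,0,0,0,0,0.0235,0.019,0,0,0,0,0,0.0235,0.019,0,0,0,0,0,0.0235,0.019,0,0,0,0,0]'

```text
time: 16.05
ee_pos: [0.5611, 0.1457, 0.1291]
ee_rot: [-3.141, 0.0, -0.001]
contact_force: [0.2, 0.1, -0.5]
width: 0.0197
```

Call:
send_rows --steps '[0.0235,0.019,0,0,0,0,0,0.0235,0.019,0,0,0,0,0,0.0235,0.018,0,0,0,0,0,0,0,0,0,0,0,0,0,0,0,0,0,0,0,0,0,0,0,0,0,0]'

```text
time: 16.55
ee_pos: [0.6299, 0.0908, 0.1284]
ee_rot: [-3.142, 0.001, 0.002]
contact_force: [-0.2, 1.3, -1.7]
width: 0.0198
```

```bash
python3 held.py E 0.007 0.045
```

```text
16.55 tcp [0.6299 0.0908 0.1284] [-3.1415e+00  8.0000e-04  1.8000e-03] 0.019769946017538235
scene 296 c [0.6322 0.0926] dia 0.0745 fit [0.6326 0.092 ] z [0.1181 0.1216 0.1247] slope [-0.001 -0.001]
side 420 c [0.6298 0.0941] dia 0.0718 fit [0.6303 0.0939] z [0.1166 0.12   0.1217] slope [ 0.002 -0.006]
wrist 9627 c [0.6292 0.092 ] dia 0.0708 fit [0.6295 0.0919] z [0.1203 0.1215 0.1225] slope [-0.002 -0.002]
```

Call:
send_rows --steps '[-0.0005,0.0012,0.015,0,0,0,0,0,0,0.02,0,0,0,0,0,0,0.012,0,0,0,0,0,0,0.003,0,0,0,0,0,0,0.003,0,0,0,0,0,0,0.003,0,0,0,0,0,0,0.001,0,0,0,0,0,0,0,0,0,0,0]'

```text
time: 17.37
ee_pos: [0.6306, 0.0898, 0.0719]
ee_rot: [-3.142, -0.0, -0.001]
contact_force: [0.3, 0.8, -1.1]
width: 0.02
```

Call:
send_rows --steps '[0,0,0.001,0,0,0,0,0,0,0.001,0,0,0,0,0,0,0,0,0,0,0]'

```text
time: 17.62
ee_pos: [0.6304, 0.0896, 0.0697]
ee_rot: [-3.142, 0.0, -0.001]
contact_force: [-0.8, 0.5, -0.6]
width: 0.0195
```

Call:
send_rows --steps '[0,0,0.0008,0,0,0,0,0,0,0.0007,0,0,0,0,0,0,0,0,0,0,0]'

```text
time: 17.87
ee_pos: [0.6305, 0.0897, 0.0688]
ee_rot: [-3.142, 0.0, -0.001]
contact_force: [-1.8, -0.2, 6.1]
width: 0.0199
```

```bash
python3 held.py F 0.007 0.045
```

```text
17.8667 tcp [0.6305 0.0897 0.0688] [-3.1416e+00  0.0000e+00 -6.0000e-04] 0.01991538503928586
scene 293 c [0.6356 0.09  ] dia 0.0716 fit [0.6351 0.0899] z [0.0575 0.0619 0.0651] slope [-0.002  0.005]
side 405 c [0.6307 0.0922] dia 0.0719 fit [0.6313 0.0918] z [0.0573 0.0602 0.0621] slope [ 0.003 -0.003]
wrist 9598 c [0.6306 0.0906] dia 0.0708 fit [0.6303 0.0902] z [0.0607 0.0619 0.0629] slope [-0. -0.]
```

Seated: flange top 62 mm, 6 N. Release, retreat and check everything.

Call:
send_rows --steps '[0,0,0,0,0,0,0.2,0,0,0,0,0,0,0.35,0,0,0,0,0,0,0.5,0,0,0,0,0,0,0.5,0,0,0,0,0,0,0.5,0,0,-0.01,0,0,0,0.5,0,0,-0.025,0,0,0,0.5,0,0,-0.03,0,0,0,0.5]'

```text
time: 18.68
ee_pos: [0.6287, 0.0895, 0.1323]
ee_rot: [3.141, -0.0, -0.007]
contact_force: [0.2, -0.1, 0.6]
width: 0.0424
```

Call:
send_rows --steps '[0,0,-0.03,0,0,0,0.5,-0.02,0,-0.03,0,0,0,0.5,-0.02,0,-0.03,0,0,0,0.5,-0.02,0,-0.03,0,0,0,0.5,-0.02,0,-0.03,0,0,0,0.5,-0.02,0,-0.03,0,0,0,0.5,-0.02,0,-0.02,0,0,0,0.5,-0.02,0,0,0,0,0,0.5]'

```text
time: 19.35
ee_pos: [0.4914, 0.09, 0.3385]
ee_rot: [-3.14, -0.0, -0.014]
contact_force: [0.5, -0.1, 0.5]
width: 0.0426
```

Call:
send_rows --steps '[-0.03,0,-0.01,0,0,0,0.5,-0.03,0,-0.01,0,0,0,0.5,0,0,0,0,0,0,0.5,0,0,0,0,0,0,0.5]'

```text
time: 19.68
ee_pos: [0.4296, 0.0897, 0.3546]
ee_rot: [-3.141, -0.001, -0.005]
contact_force: [0.1, 0.1, -0.0]
width: 0.0429
```

```bash
cat > chk.py <<'E'
from h import *; from det import masks,circ,find
print(arm.sense()['time'],arm.sense()['ee_pos'])
pots={'L':(.384,-.274,.07,.043),'M':(.631,.091,.055,.035),'S':(.573,.299,.04,.027)}
for n in ('scene','side','wrist'):
    d=snap(n);P=cloud(d);save(d,n+'Z.png');w=masks(d['frame'])['white'];print(n)
    for k,(x,y,h,r) in pots.items():
        near=w&(np.hypot(P[...,0]-x,P[...,1]-y)<r+.02)
        m=near&(abs(P[...,2]-h-.0055)<.006)&(np.hypot(P[...,0]-x,P[...,1]-y)<r+.006)
        b=P[near&(P[...,2]<h-.008)&(P[...,2]>.008)]
        q=P[m]
        if len(q)<40: continue
        (a,bb),rr=cv2.minEnclosingCircle(q[:,:2].astype(np.float32))
        t=P[near&(abs(P[...,2]-h-.007)<.004)&(np.hypot(P[...,0]-x,P[...,1]-y)<r)];o=t.mean(0)
        print(k,m.sum(),'lid c',np.round([a,bb],4),'dia',round(2*rr,4),'z med',np.median(q[:,2]).round(4),'slope',(np.linalg.lstsq(np.c_[t[:,:2],np.ones(len(t))],t[:,2],rcond=None)[0][:2]).round(3),'knobtop',np.percentile(P[near][:,2],99.5).round(4),'pot wall fit',np.r_[circ(b[:,:2])[0],circ(b[:,:2])[1]].round(4) if len(b)>50 else None)
    find(P*np.where(masks(d['frame'])['white'][...,None],np.nan,1),d['frame'])
E
python3 chk.py
```

```text
19.6833 [0.42956534 0.08972093 0.35456074]
scene
L 472 lid c [ 0.3831 -0.2747] dia 0.0959 z med 0.0763 slope [-0.002  0.   ] knobtop 0.1041 pot wall fit [ 0.3842 -0.2738  0.0429]
M 366 lid c [0.633  0.0909] dia 0.0749 z med 0.0619 slope [ 0.015 -0.01 ] knobtop 0.0901 pot wall fit [0.6316 0.0916 0.035 ]
S 188 lid c [0.5755 0.2986] dia 0.0596 z med 0.0466 slope [-0.005  0.007] knobtop 0.0754 pot wall fit [0.5738 0.2991 0.0268]
amber lid [254 220] 547 c [ 0.4673 -0.1438] dia 0.0913 fit [ 0.4674 -0.1439] ztop 0.0428 knob [ 0.4676 -0.1449]
amber lid [215 258] 459 c [ 0.577  -0.2773] dia 0.0717 fit [ 0.5774 -0.2772] ztop 0.0429 knob [ 0.576  -0.2777]
green pot [307 213] 333 c [ 0.5001 -0.0022] dia 0.0593 fit [ 0.5   -0.002] ztop 0.0482 knob [0.4723 0.    ]
side
L 362 lid c [ 0.3814 -0.2719] dia 0.0891 z med 0.0749 slope [ 0.001 -0.009] knobtop 0.1015 pot wall fit [ 0.3849 -0.2743  0.0435]
M 461 lid c [0.6296 0.0919] dia 0.0757 z med 0.0602 slope [0.005 0.002] knobtop 0.0868 pot wall fit [0.6301 0.0919 0.0361]
S 456 lid c [0.5736 0.3021] dia 0.0571 z med 0.0454 slope [0.007 0.02 ] knobtop 0
[... 287 characters left out ...]
 c [ 0.4984 -0.0016] dia 0.0627 fit [ 0.4988 -0.0008] ztop 0.0445 knob [ 0.5141 -0.0213]
wrist
L 906 lid c [ 0.3797 -0.2568] dia 0.0793 z med 0.0763 slope [-0.004 -0.034] knobtop 0.0781 pot wall fit [ 0.3815 -0.2751  0.0442]
M 1037 lid c [0.6162 0.0901] dia 0.0665 z med 0.0618 slope [ 0.007 -0.008] knobtop 0.0638 pot wall fit [0.629  0.0906 0.0367]
S 1456 lid c [0.571  0.2985] dia 0.0573 z med 0.0469 slope [-0.     0.011] knobtop 0.0743 pot wall fit [0.5712 0.2984 0.0283]
amber lid [461 137] 3275 c [ 0.4658 -0.1442] dia 0.0871 fit [ 0.4658 -0.1446] ztop 0.0426 knob [ 0.4659 -0.1438]
green pot [359 112] 1845 c [ 0.4965 -0.0021] dia 0.0569 fit [ 0.4966 -0.0022] ztop 0.0466 knob [0.5248 0.0011]
```

View pics/sceneZ.png

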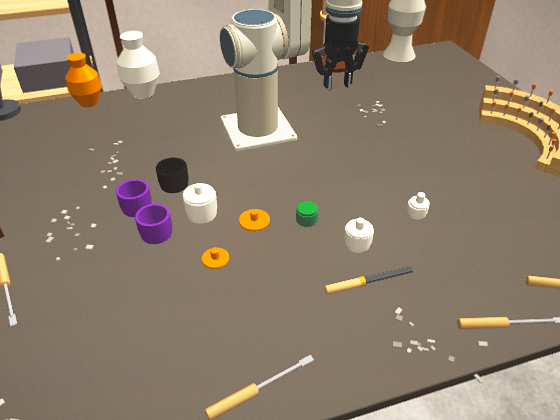

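The scene view shows lids level on the pots at (200,204), (359,236) and (418,208), with everything else in place and the gripper clear. Handing in.

```bash
python3 -c "
from bench import arm
print(arm.close_job())"
```

```text
the job is handed in; nothing more can be done
None
```

I put each white lid on the white pot of its own size and handed the job in at about 20 s of the 93 s allowed. Each lid was gripped by its knob and lowered slowly until it met the rim with about 6–9 N, then released.

**Height and level:** in the last check the knob tops stood at about 103, 88 and 73 mm, as they should for lids fully home. The lids measured level within about 0.02 rad. The one exception was a wrist-camera slope of 0.034 on the large lid, which that camera saw only in part; it is still under the 0.07 limit.

**Centring:** the lids measured within about 1–4 mm of their pots, against a limit of 6 mm. The largest differences were on the large lid in the side view (about 4 mm) and the small lid in the side view (about 2 mm). Two wrist readings were 13–18 mm off, on the large and medium lids. I set them aside because those lids were only partly in that picture and came out too small in diameter.

**Other things:** the pots, both amber lids and the tin measured within about 2 mm of where they started. I did not measure the rasp, but in the last picture it looks unmoved. The cameras also disagree with each other by about 2–3 mm, so I lined each lid up with its pot within the same camera.

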